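# Seat the specimen carrier on its loading stand

### The job

Lift the specimen carrier plate by its hub and lower it, without dropping it, onto the loading stand so that the shaft enters the hub's bore and the small pin enters the pin hole, and the plate lies fully home and flat on the stand. Let go of it there, and leave the other things on the desk where they are.

Things in the scene. Friction and masses are not known exactly. Their poses are not given: they have to be found in the camera images.
- carrier: Specimen carrier, loose, 0.35 to 0.65 kg: aluminium plate 160 (x) x 104 (y) x 12 mm, on its middle a dark steel hub block 56 (x) x 40 (y) mm, 38 mm high (50 mm high in all), with a 23 mm bore through hub and plate. Grip the two flat hub sides that face its +y and -y, 40 mm apart; the plate's top beside them is 12 mm up. Origin: on the bore axis at the underside; z up.
- carrier_centre (a point): The carrier's centre: on the bore axis, 25 mm above its underside (half-way up the whole part); axes as the carrier's.
- carrier_pin_hole (a point): Centre of the carrier's pin hole, 6 mm above its underside: a 14 mm round through hole on the centre line, 55 mm from the bore axis towards the carrier's -x; none at the +x end. The four larger holes (32 mm, at x = +-55, y = +-30 mm) are specimen pockets.
- stand: Loading stand, fixed to the desk: grey base 190 (x) x 130 (y) mm with a flat dark steel seat 18 mm above the desk, from which a shaft and a smaller pin rise. Origin: on the shaft axis at the desk top. The carrier is home when its underside lies on the seat with its axes along the stand's: its centre is then 43 mm above this origin.
- shaft_top (a point): Centre of the top end of the stand's shaft, 58 mm above the desk: steel, 20 mm diameter, 40 mm high above the seat, its top 12 mm tapering to 10 mm.
- pin_top (a point): Centre of the top end of the stand's pin, 36 mm above the desk: steel, 10 mm diameter, 18 mm high above the seat, its top 7 mm tapering to 4 mm; 55 mm from the shaft axis towards the stand's -x.
- objective_can: Bystander: small round can, 38 mm across, 56 mm high, behind the work; leave alone. Origin at its underside.
- spare_eyepiece: Bystander: black stepped eyepiece, 35 mm across, 45 mm high, behind the work; leave alone. Origin at its underside.
- tape_roll: Bystander: roll of tape lying flat, 55 mm across, 18 mm high, behind the work; leave alone. Origin at its underside.
There are look-alikes about, which are no part of the job. Of the things shaped like the stand, the grey one is meant.

How it is judged (in metres and radians):
At the end, for the whole second after the job is handed in: The carrier rests on the stand's seat (underside within 2.5 mm of it, within 0.04 rad of level), its bore axis within 4 mm of the shaft's and its pin hole within 5 mm of the pin's axis, at rest (z of carrier_centre in the frame of stand between 0.04 and 0.0455 m and horizontal distance between carrier_centre and shaft_top below 0.004 m and horizontal distance between carrier_pin_hole and pin_top below 0.005 m and angle between carrier_centre's own z axis and vertical below 0.04 rad and linear speed of carrier below 0.02 m/s); the robot touches nothing.
It fails at once if the carrier is let go over the stand while still more than 15 mm above its seat (horizontal distance between carrier_centre and shaft_top below 0.06 m and z of carrier_centre in the frame of stand above 0.058 m and contact force between the fingers and carrier below 0.2 N).
It fails at once if a bystander (can, eyepiece or tape roll) is moved more than 30 mm (distance of any of objective_can, spare_eyepiece, tape_roll from where it was at the start of the episode above 0.03 m).
It also fails if it takes over 48 s, if anything falls off the work surface, if the arm or the gripper's body presses on something with over 40 N, if the wrist force passes 120 N, or if a joint passes its speed limit or range.

### The arm

A 6-joint arm with a two-finger parallel gripper is mounted at the origin on a cart in front of the work surface, level with it; the furniture and walls round the work are solid. World frame = base frame: x ahead of the robot, y to its left, z up, the work surface at z = 0. Lengths are in mm, angles in degrees, forces in N, time in s.
With the tool pointing down it reaches from about 300 to 850 mm from the base axis. Payload 4.2 kg.
Tool frame: the origin (TCP) lies midway between the tips of the shut fingers; the grasp point (between the pads) lies 19 mm behind it; x points along the fingers, y is the direction in which the jaws open and shut, and the axes are right-handed (so a half turn about x gives the same grasp; the last joint's range is limited). The gripper opens to 91 mm and grips with 3 to 60 N. Pads are 32 mm wide; open, the fingers measure 118 mm over their backs; the gripper's body (76 mm by 178 mm) begins 60 mm behind the grasp point.
Start: joints at [71.047, 18.312, 89.639, -0, 72.044, -1.146], TCP at [175.849, 547.467, 213.976] pointing down, gripper open.
Joint ranges: [-177.97, 177.97], [-48.28, 115.42], [12.27, 149.76], [-77.06, 257.06], [2.81, 150.46], [-146.56, 146.56]. Speed limits (degrees/s): [147.25, 147.25, 180, 180, 180, 180].

### API

Orientations are given as [roll, pitch, yaw] about the fixed x, y, z axes, in that order (R = Rz(yaw) Ry(pitch) Rx(roll)).
In Python, from workcell import env gives the robot as it stands.
- The arm moves only by the shell command python3 -m handwheel 'ROWS' [FORCE]. ROWS is text: rows parted by semicolons, each of 7 numbers parted by spaces: the turn, a rotation vector about the tool's x, y, z in degrees, then the shift along the tool's x, y, z in m, then the finger opening in m, from 0 to 0.0912. In form: rx ry rz x y z grip; .... A call has 1 to 12 rows; each row is the pose to reach, as a shift and turn from the pose commanded when the call began, along the tool's axes at that moment; what a row does not reach only later rows make up. A row lasts 1/12 s, in which the tool goes at most 41.7 mm and 7.16 degrees, less where a joint would pass 70% of its speed; a pose out of reach is approached as far as the arm can. A call with a gripper value outside its range is refused whole. The fingers move at their own pace and stop on an object; FORCE is the grip in N (left out, the last holds). Time passes only in rows, so rows that repeat a pose let the fingers close. It gives the time, the measured TCP pose, the force and the opening at its end, in the units of the state.
- env.state(): the state, without advancing time (a new reading comes with each control period).
- env.grab_frame(name): name is "side" or "top"; returns the picture (480x640x3 uint8, red, green, blue); there is no depth.
- env.get_calibration(name): a dict with "mtx" (3x3 intrinsics, pixels), "T" (4x4, takes a point from camera to world coordinates). Camera axes: x right, y up, looking along -z (the intrinsics and any distortion apply to the point x, -y, -z); pixel columns grow to the right and rows downward; lengths in mm; the calibration is good to about 2 mm. A picture is of the moment at which its call begins. get_calibration takes no time and is no camera call.
- env.job_done(): hands the job in, once; it reports no verdict.
The state is a dict: "time_s": time; "qpos": joint angles; "qvel": joint speeds; "effort": joint torques, N m; "ee_pos": TCP position; "ee_rot": TCP orientation; "force": force on the tool from outside, world axes, zero at the start; "torque": the same for the moment, N m; "gripper_width": finger opening in mm.
Only numpy, scipy, OpenCV 4.12 (cv2) and the standard library are available. Lean on these libraries where they do the work, as an engineer would, in place of code of your own. Each camera call takes 0.05 s, during which the arm holds its last target. There are 200 camera calls.

## Working session

There is one attempt and no reset: what is moved stays moved. The work goes in short steps, Python scripts to look and compute and a shell command to move; the robot and the scene stay as the last step left them, time stands still between calls to the robot, and variables do not carry over. Pictures are saved under pics/ and viewed, on a budget of 10 in all, crops included, one or two more only if the job needs it, and the job is handed in when it is done.

```bash
mkdir -p pics; ls
python3 - <<'E'
from workcell import env
import cv2
for n in("top","side"):
    cv2.imwrite(f"pics/{n}0.png",env.grab_frame(n)[:,:,::-1]); c=env.get_calibration(n); print(n,c)
print(env.state())
E
```

```text
pics
top {'mtx': array([[520.3125916 ,   0.        , 312.56674933],
       [  0.        , 520.3125916 , 237.06046373],
       [  0.        ,   0.        ,   1.        ]]), 'T': array([[-6.60570183e-03,  9.94325917e-01, -1.06171253e-01,
         4.44676453e+02],
       [-9.99975478e-01, -6.81526887e-03, -1.61115769e-03,
         1.91892849e+01],
       [-2.32560149e-03,  1.06158007e-01,  9.94346554e-01,
         9.82853020e+02],
       [ 0.00000000e+00,  0.00000000e+00,  0.00000000e+00,
         1.00000000e+00]])}
side {'mtx': array([[448.91448694,   0.        , 320.46153098],
       [  0.        , 448.91448694, 241.68599258],
       [  0.        ,   0.        ,   1.        ]]), 'T': array([[ 8.76258769e-01,  2.58540284e-01, -4.06604835e-01,
         2.20616782e+02],
       [-4.81689295e-01,  4.91185207e-01, -7.25749623e-01,
        -6.14245392e+02],
       [ 1.20827663e-02,  8.31801668e-01,  5.54941432e-01,
         5.64050148e+02],
       [ 0.00000000e+00,  0.00000000e+00,  0.00000000e+00,
         1.00000000e+00]])}
{'time_s': 0.1, 'qpos': array([ 7.10462370e+01,  1.83473596e+01,  8.96971860e+01, -1.42550106e-03,
        7.20432686e+01, -1.14804047e+00]), 'qvel': array([ 0.17766113, -0.02781099, -0.23397705,  0.01309901, -0.03317739,
       -0.11301848]), 'effort': array([ 8.20722453e-04, -4.13327265e+01, -2.32511795e+01,  7.29794567e-02,
        4.21685237e-02, -7.08808193e-05]), 'ee_pos': array([175.71692154, 547.04135334, 213.22565746]), 'ee_rot': array([ -90.26376472,   89.91217537, -108.06904669]), 'force': array([-0.70158369, -0.39595999, -0.43319268]), 'torque': array([-0.01922287, -0.00405999, -0.03982315]), 'gripper_width': 91.4962010605423}
```

View pics/top0.png

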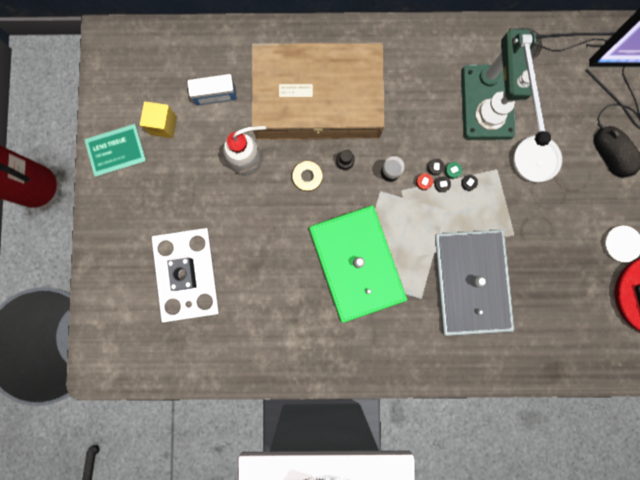

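View pics/side0.png

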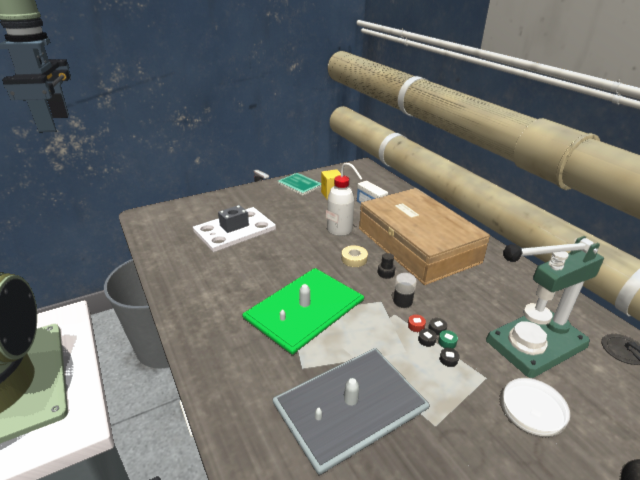

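The top view shows these candidates:
- **Carrier:** the white plate at (185,275), hub (181,274), pin hole (188,304). I see no second carrier.
- **Stand:** the grey one at (475,282), with its shaft at (481,281) and pin at (480,312). The green one at (358,263) is the look-alike.

By the description I choose the grey one. The bystanders are the tape (307,176), eyepiece (345,159) and can (393,168).

```bash
cat > h.py <<'E'
import numpy as np, cv2
from workcell import env
cal={n:env.get_calibration(n) for n in("top","side")}
def ray(n,p):
    K=cal[n]["mtx"];T=cal[n]["T"]; d=np.linalg.inv(K)@[p[0],p[1],1]; d=T[:3,:3]@[d[0],-d[1],-d[2]]
    return T[:3,3],d/np.linalg.norm(d)
def onz(n,p,z):
    o,d=ray(n,p); return o+d*(z-o[2])/d[2]
def tri(pt,ps):
    o1,d1=ray("top",pt);o2,d2=ray("side",ps); s=np.linalg.lstsq(np.c_[d1,-d2],o2-o1,rcond=None)[0]
    a,b=o1+s[0]*d1,o2+s[1]*d2; return (a+b)/2,np.linalg.norm(a-b)
def proj(n,P):
    T=cal[n]["T"];c=T[:3,:3].T@(np.array(P,float)-T[:3,3]);q=cal[n]["mtx"]@[c[0],-c[1],-c[2]];return q[:2]/q[2]
E
python3 - <<'E'
from h import *
t=cv2.imread("pics/top0.png");s=cv2.imread("pics/side0.png")
def crop(im,x,y,w,h):return cv2.resize(im[y:y+h,x:x+w],(400,300),interpolation=cv2.INTER_CUBIC)
cv2.imwrite("pics/crops.png",np.vstack([np.hstack([crop(t,120,225,133,100),crop(t,408,232,133,100)]),np.hstack([crop(s,180,190,106,80),crop(s,280,360,106,80)])]))
# plate
g=t.min(2);m=np.zeros_like(g);m[215:335,140:230]=(g[215:335,140:230]>190)*255
m=cv2.morphologyEx(m,cv2.MORPH_OPEN,np.ones((3,3)))
cs,hi=cv2.findContours(m,cv2.RETR_CCOMP,cv2.CHAIN_APPROX_NONE)
for c,h in zip(cs,hi[0]):
    if cv2.contourArea(c)<8: continue
    M=cv2.moments(c);p=(M['m10']/M['m00'],M['m01']/M['m00'])
    print("plate" if h[3]<0 else "hole",cv2.contourArea(c),np.round(p,2),onz("top",p,12).round(1))
    if cv2.contourArea(c)>500:
        W=np.array([onz("top",q[0],12)[:2] for q in c],np.float32);print(cv2.minAreaRect(W))
# stand
for n,im,(x0,y0,x1,y1) in(("top",t,(445,240,505,325)),("side",s,(295,370,385,440))):
    g=im.min(2)[y0:y1,x0:x1];mm=(g>140).astype(np.uint8)
    k,l,st,ce=cv2.connectedComponentsWithStats(mm)
    for i in range(1,k):
        if st[i,4]>5: print(n,st[i],ce[i]+[x0,y0])
E
```

```text
plate 8.5 [173.43 286.43] [457.8 280.   12. ]
plate 8.5 [187.43 284.43] [461.3 254.   12. ]
plate 8.0 [170. 263.] [501.4 287.4  12. ]
plate 8.5 [184.57 260.57] [505.8 260.2  12. ]
plate 4810.5 [184.36 274.79] [479.3 260.1  12. ]
((480.3321533203125, 260.17315673828125), (162.34173583984375, 106.05522918701172), 8.17961597442627)
hole 42.0 [188.17 303.83] [425.5 252.   12. ]
hole 230.5 [172.31 306.33] [421.1 281.3  12. ]
hole 232.0 [204.35 301.44] [429.8 222.1  12. ]
hole 865.0 [181.52 273.79] [481.2 265.4  12. ]
((481.37469482421875, 265.33843994140625), (61.967918395996094, 52.21974182128906), 8.18575668334961)
hole 226.0 [165.21 247.79] [530. 297.  12.]
hole 222.0 [196.8  243.06] [538.5 237.9  12. ]
top [57  0  3 25 45] [503.44444444 249.22222222]
top [33 37  8 10 68] [481.51470588 281.36764706]
top [ 0 64  2 21 32] [445.34375 315.71875]
top [34 70  5  5 20] [480.9  311.95]
side [ 0  0 36 19 66] [309.         380.45454545]
side [ 51   8  13  28 268] [351.67164179 390.76119403]
side [21 37  6 13 65] [318.32307692 413.29230769]
side [ 0 57  8 13 49] [297.63265306 434.57142857]
side [ 70  58  20  12 100] [376.23 434.51]
```

View pics/crops.png

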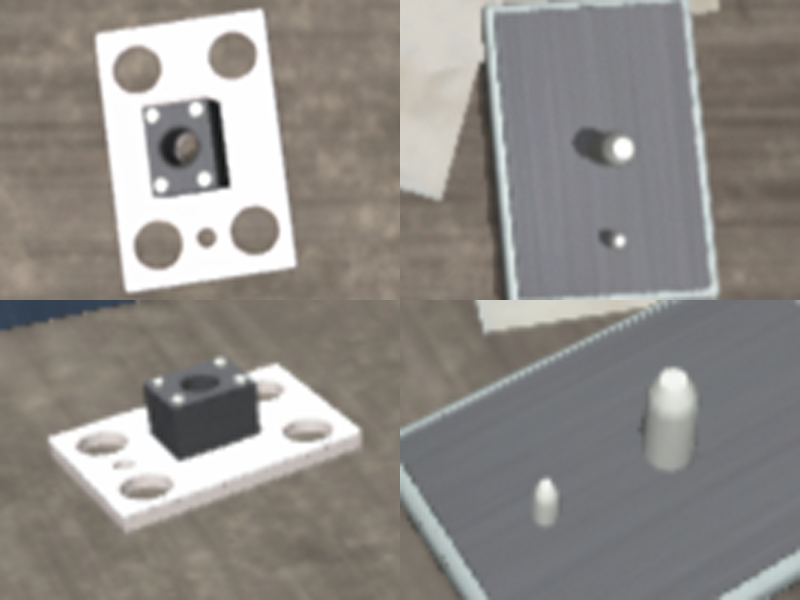

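The crops confirm the choice. The carrier has a dark hub and four screws, and its only small hole, at (188,304), faces the robot. The grey stand's shaft top is at about top (481.8,281.6) and side (352.1,380.3). Its pin tip is at about top (481.1,312.3) and side (318.4,408.5), also facing the robot.

Run:
```python
from h import *
print("shaft",tri((481.8,281.6),(352.1,380.3)),onz("top",(481.8,281.6),58))
print("pin",tri((481.1,312.3),(318.4,408.5)),onz("top",(481.1,312.3),36), onz("side",(318.4,408.5),36),onz("side",(352.1,380.3),58))
sc=np.mean([(173.43,286.43),(187.43,284.43),(170,263),(184.57,260.57)],0);print("hubtop",onz("top",sc,50))
t=cv2.imread("pics/top0.png");hsv=cv2.cvtColor(t,cv2.COLOR_BGR2HSV)
# grey stand seat: bluish dark grey
b=t.astype(int);m=np.zeros(t.shape[:2],np.uint8);r=np.s_[222:342,428:522]
m[r]=((b[...,0]-b[...,2])[r]>2)*255
m=cv2.morphologyEx(cv2.morphologyEx(m,cv2.MORPH_CLOSE,np.ones((7,7))),cv2.MORPH_OPEN,np.ones((7,7)))
c=max(cv2.findContours(m,0,1)[0],key=cv2.contourArea)
print(cv2.minAreaRect(np.array([onz("top",q[0],18)[:2] for q in c],np.float32)))
# tool geometry
from scipy.spatial.transform import Rotation as R
s=env.state();Rt=R.from_euler("xyz",s["ee_rot"],degrees=True).as_matrix();print(Rt.round(3))
# crop view calib check: side estimate of hub screw tops
for q in [(159,383),(220,363),(240,379),(179,399)]:
    pass
ss=np.mean([(158,382),(220,362),(240,379),(179,399)],0);p=(180+ss[0]/3.774,190+(ss[1]-300)/3.75);print("hub tri",tri(sc,p))
```

```text
shaft (array([ 462.24392384, -278.0035787 ,   59.32936443]), np.float64(0.3990066446177746)) [ 462.08963039 -278.33823759   58.        ]
pin (array([ 407.50909188, -281.57432021,   37.05413823]), np.float64(0.09059176211535444)) [ 407.42609096 -281.89098285   36.        ] [ 407.92606634 -280.92378135   36.        ] [ 463.07405136 -277.18133812   58.        ]
hubtop [480.10714711 260.56530969  50.        ]
((462.9688720703125, -275.9532775878906), (187.31715393066406, 128.8046417236328), 3.270343065261841)
[[-0.     0.306  0.952]
 [-0.001  0.952 -0.306]
 [-1.    -0.002 -0.   ]]
hub tri (array([480.07292807, 260.6295838 ,  49.80558507]), np.float64(0.08768312805135463))
```

```bash
python3 -m handwheel '-2 0 0 0.005 -0.015 0.031 0.0912; -4 0 0 0.014 -0.030 0.063 0.0912; -7 0 0 0.022 -0.046 0.094 0.0912; -9 0 0 0.031 -0.060 0.126 0.0912; -11 0 0 0.039 -0.076 0.157 0.0912; -13 0 0 0.049 -0.092 0.190 0.0912; -15 0 0 0.059 -0.106 0.220 0.0912; -18 0 0 0.069 -0.120 0.252 0.0912; -20 0 0 0.079 -0.136 0.283 0.0912; -22 0 0 0.089 -0.150 0.314 0.0912; -24 0 0 0.099 -0.165 0.346 0.0912; -26 0 0 0.104 -0.1802 0.3774 0.0912' 20
python3 -m handwheel '0 0 0 0 0 0 0.0912; 0 0 0 0 0 0 0.0912;0 0 0 0 0 0 0.0912'
```

```text
time_s: 1.1
ee_pos: [480.3, 258.7, 108.4]
ee_rot: [-164.3, 89.9, -156.0]
force: [0.1, 0.3, 0.2]
gripper_width: 91.1
time_s: 1.35
ee_pos: [479.5, 260.6, 109.7]
ee_rot: [167.9, 89.9, 176.0]
force: [-0.6, -0.2, -0.9]
gripper_width: 91.5
```

```bash
python3 -m handwheel '0 0 0 0.015 0 0 0.0912; 0 0 0 0.035 0 0 0.0912; 0 0 0 0.055 0 0 0.0912; 0 0 0 0.070 0 0 0.0912; 0 0 0 0.080 0 0 0.0912; 0 0 0 0.087 0 0 0.0912; 0 0 0 0.092 0 0 0.0912; 0 0 0 0.092 0 0 0.0912'
python3 - <<'E'
from h import *
im=env.grab_frame("side")[:,:,::-1];cv2.imwrite("pics/s1.png",cv2.resize(im[120:300,120:360],(800,600),interpolation=cv2.INTER_CUBIC))
print(env.state()["ee_pos"],env.state()["force"])
E
```

```text
time_s: 2.02
ee_pos: [479.5, 260.9, 17.5]
ee_rot: [-171.8, 90.0, -163.6]
force: [0.9, -0.6, -0.3]
gripper_width: 91.2
[479.98786239 260.92532281  18.14305411] [-0.15873344 -1.08325292 -0.03838128]
```

View pics/s1.png

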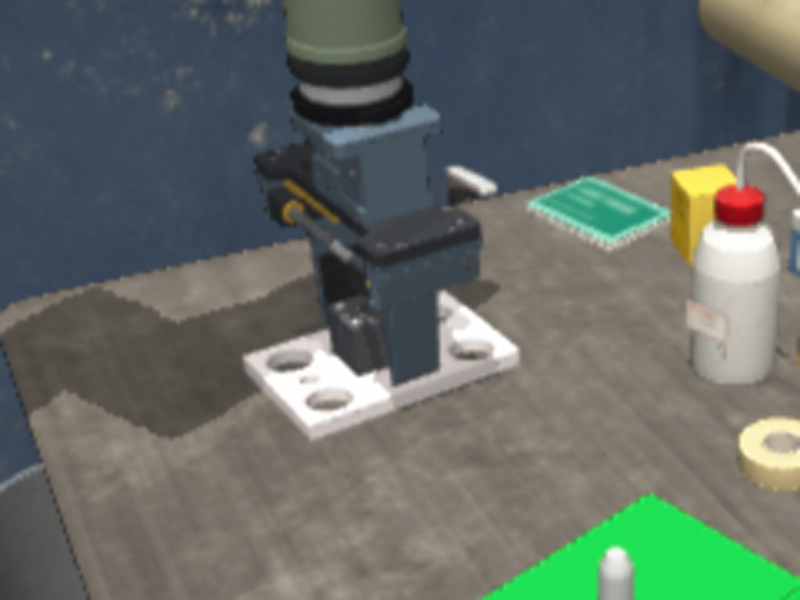

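The fingers straddle the hub, with the near fingertip at about (412,378) just above the plate. Closing the gripper.

```bash
python3 -m handwheel '0 0 0 0 0 0 0.07; 0 0 0 0 0 0 0.055; 0 0 0 0 0 0 0.045; 0 0 0 0 0 0 0.035; 0 0 0 0 0 0 0.03; 0 0 0 0 0 0 0.03; 0 0 0 0 0 0 0.03; 0 0 0 0 0 0 0.03' 50
python3 -m handwheel '0 0 0 -0.005 0 0 0.03; 0 0 0 -0.015 0 0 0.03; 0 0 0 -0.03 0 0 0.03; 0 0 0 -0.05 0 0 0.03; 0 0 0 -0.07 0 0 0.03; 0 0 0 -0.09 0 0 0.03; 0 0 0 -0.105 0 0 0.03; 0 0 0 -0.115 0 0 0.03; 0 0 0 -0.12 0 0 0.03; 0 0 0 -0.12 0 0 0.03; 0 0 0 -0.12 0 0 0.03'
python3 -c "
from h import *
for _ in range(3):
  env.grab_frame('top');s=env.state();print(s['ee_pos'],s['force'],s['ee_rot'][0]-s['ee_rot'][2],s['gripper_width'])"
```

```text
time_s: 2.73
ee_pos: [480.1, 260.5, 18.0]
ee_rot: [89.1, 90.0, 97.3]
force: [-0.3, -0.2, -0.0]
gripper_width: 40.8
time_s: 3.65
ee_pos: [479.5, 260.2, 137.4]
ee_rot: [-165.2, 89.9, -157.0]
force: [0.5, 0.9, -4.2]
gripper_width: 40.1
[479.34162038 260.0959576  136.93558715] [-0.90214111  0.637835   -5.17904705] -8.191272318938985 39.84508716754245
[479.28893913 260.10578559 136.79721944] [-0.09795965 -0.70535965 -4.42056032] -8.19158666751764 39.854426854497596
[479.35872197 260.11049253 136.76854255] [-0.72312892  0.75069485 -4.64308524] -8.192908212899681 39.8308345931775
```

```bash
python3 -m handwheel '0 0 0 0 -0.005 -0.001 0.03; 0 0 0 0 -0.015 -0.003 0.03; 0 0 0 0 -0.030 -0.005 0.03; 0 0 0 0 -0.050 -0.009 0.03; 0 0 0 0 -0.075 -0.013 0.03; 0 0 0 0 -0.100 -0.018 0.03; 0 0 0 0 -0.125 -0.022 0.03; 0 0 0 0 -0.150 -0.027 0.03; 0 0 0 0 -0.175 -0.031 0.03; 0 0 0 0 -0.200 -0.036 0.03; 0 0 0 0 -0.225 -0.040 0.03; 0 0 0 0 -0.250 -0.0443 0.03'
python3 -m handwheel '0.5 0 0 0 -0.025 -0.004 0.03; 1 0 0 0 -0.050 -0.009 0.03; 1.5 0 0 0 -0.075 -0.013 0.03; 2 0 0 0 -0.100 -0.018 0.03; 2.5 0 0 0 -0.125 -0.022 0.03; 3 0 0 0 -0.150 -0.027 0.03; 3.5 0 0 0 -0.175 -0.031 0.03; 4 0 0 0 -0.200 -0.036 0.03; 4.5 0 0 0 -0.225 -0.040 0.03; 4.7 0 0 0 -0.250 -0.0443 0.03; 4.7 0 0 0 -0.270 -0.0485 0.03; 4.7 0 0 0 -0.2805 -0.050 0.03'
python3 -m handwheel '0 0 0 0 0 0 0.03; 0 0 0 0 0 0 0.03; 0 0 0 0 0 0 0.03; 0 0 0 0 0 0 0.03; 0 0 0 0 0 0 0.03; 0 0 0 0 0 0 0.03'
python3 - <<'E'
from h import *
a=[env.grab_frame("top"),env.grab_frame("side")];cv2.imwrite("pics/t2.png",a[0][:,:,::-1]);cv2.imwrite("pics/s2.png",a[1][:,:,::-1])
s=env.state();print(s["ee_pos"],s["force"],s['ee_rot'][0]-s['ee_rot'][2],s['ee_rot'],s['gripper_width'])
def crop(n,x,y,w,h):return cv2.resize(a[n][y:y+h,x:x+w,::-1],(400,400),interpolation=cv2.INTER_CUBIC)
cv2.imwrite("pics/c2.png",np.hstack([crop(0,408,210,140,140),crop(1,260,270,180,180)]))
E
```

```text
time_s: 4.8
ee_pos: [471.0, 4.8, 137.8]
ee_rot: [-158.3, 90.0, -150.1]
force: [0.1, 1.0, -3.2]
gripper_width: 40.0
time_s: 5.8
ee_pos: [461.3, -280.8, 137.7]
ee_rot: [-123.0, 89.9, -119.6]
force: [-1.0, -0.7, -4.0]
gripper_width: 39.7
time_s: 6.3
ee_pos: [462.4, -277.2, 138.0]
ee_rot: [74.4, 90.0, 78.0]
force: [-0.1, 0.5, -4.2]
gripper_width: 40.0
[ 462.46615001 -277.50047867  137.99842335] [-0.68205251 -0.214225   -4.09903654] -3.5416856920846342 [40.82983814 89.99188524 44.37152383] 40.02019294482728
```

View pics/c2.png

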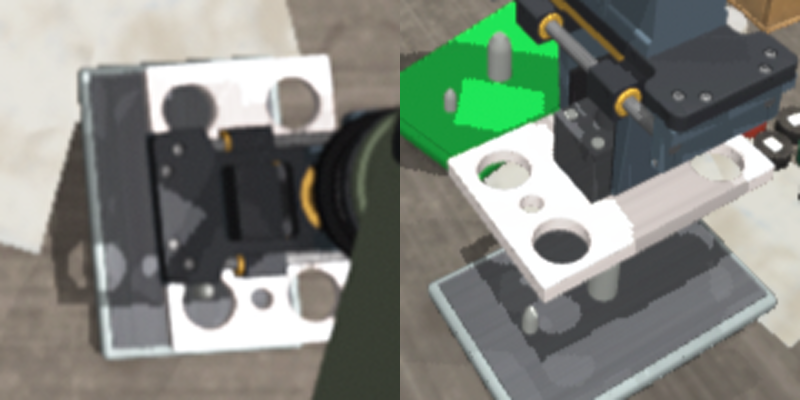

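The carrier is held level over the grey stand. Its pin hole is at crop (262,298) top and (532,203) side, with the stand's pin below it on the same side. I'll check the pose numerically.

Run:
```python
from h import *
f=lambda u,v:(408+u/2.857,210+v/2.857); g=lambda u,v:(260+(u-400)*.45,270+v*.45)
print("pinhole",tri(f(262,298),g(532,203)),onz("top",f(262,298),132),onz("side",g(532,203),132))
t=cv2.imread("pics/t2.png");s=cv2.imread("pics/s2.png")
for n,im,(x0,y0,x1,y1) in(("top",t,(450,225,530,345)),("side",s,(275,320,365,410))):
    m=np.zeros(im.shape[:2],np.uint8);m[y0:y1,x0:x1]=(im.min(2)[y0:y1,x0:x1]>165)*255
    cs,hi=cv2.findContours(m,cv2.RETR_CCOMP,cv2.CHAIN_APPROX_NONE)
    for c,h in zip(cs,hi[0]):
        if cv2.contourArea(c)>20 and h[3]>=0:
            e=cv2.fitEllipse(c);print(n,cv2.contourArea(c),np.round(e[0],1),np.round(e[1],1),onz(n,e[0],132).round(1))
```

```text
pinhole (array([ 407.79152748, -281.76596163,  130.75942397]), np.float64(0.10992444450387848)) [ 407.79518021 -281.30456897  132.        ] [ 407.30813908 -282.73510209  132.        ]
top 45.5 [499.3 314.2] [7.5 8. ] [ 408.  -280.7  132. ]
top 21.0 [475.3 230.6] [3.3 9.2] [ 544.4 -247.2  132. ]
side 345.5 [332.2 380.2] [16.8 26.9] [ 406.9 -315.2  132. ]
side 73.0 [299.4 346.1] [ 7.2 15.8] [ 396.7 -248.5  132. ]
```

Measured pin hole is (407.8, −281.5) against the pin at (407.5, −281.6), so they agree within 1 mm. Lowering, then checking force at the entry.

```bash
python3 -m handwheel '0 0 0 0.008 0 0 0.03; 0 0 0 0.020 0 0 0.03; 0 0 0 0.032 0 0 0.03; 0 0 0 0.042 0 0 0.03; 0 0 0 0.050 0 0 0.03; 0 0 0 0.055 0 0 0.03; 0 0 0 0.058 0 0 0.03; 0 0 0 0.060 0 0 0.03; 0 0 0 0.060 0 0 0.03'
python3 -m handwheel '0 0 0 0.002 0 0 0.03; 0 0 0 0.004 0 0 0.03; 0 0 0 0.006 0 0 0.03; 0 0 0 0.008 0 0 0.03; 0 0 0 0.010 0 0 0.03; 0 0 0 0.012 0 0 0.03; 0 0 0 0.014 0 0 0.03; 0 0 0 0.016 0 0 0.03; 0 0 0 0.016 0 0 0.03'
python3 - <<'E'
from h import *
for _ in range(4):
  im=env.grab_frame("side");s=env.state();print(s["ee_pos"],s["force"],s["torque"])
E
```

```text
time_s: 7.15
ee_pos: [462.4, -278.1, 77.8]
ee_rot: [93.9, 90.0, 97.4]
force: [-0.2, 0.4, -3.6]
gripper_width: 39.5
time_s: 7.9
ee_pos: [462.1, -277.9, 61.4]
ee_rot: [138.5, 89.9, 142.0]
force: [-0.2, -0.8, -4.1]
gripper_width: 39.8
[ 462.16293809 -277.92671616   61.6425411 ] [ 0.27777572 -0.28555709 -4.03629802] [ 0.06522907 -0.01805847  0.02297954]
[ 462.29720164 -278.00646721   61.80798075] [-0.0858848   0.44476616 -3.52838837] [0.02969613 0.02006999 0.0135777 ]
[ 462.36888464 -278.07199112   61.92795878] [-6.39131942e-04  4.42819638e-01 -4.28362394e+00] [ 0.04545963 -0.01915686 -0.0101215 ]
[ 462.40919325 -278.08735908   61.99013456] [-1.06077143  0.49292706 -4.1469341 ] [0.09671063 0.04735194 0.00341838]
```

```bash
python3 -m handwheel '0 0 0 0.002 0 0 0.03; 0 0 0 0.004 0 0 0.03; 0 0 0 0.006 0 0 0.03; 0 0 0 0.008 0 0 0.03; 0 0 0 0.010 0 0 0.03; 0 0 0 0.012 0 0 0.03; 0 0 0 0.014 0 0 0.03; 0 0 0 0.016 0 0 0.03; 0 0 0 0.016 0 0 0.03; 0 0 0 0.016 0 0 0.03'
python3 -m handwheel '0 0 0 0.002 0 0 0.03; 0 0 0 0.004 0 0 0.03; 0 0 0 0.006 0 0 0.03; 0 0 0 0.007 0 0 0.03;  0 0 0 0.008 0 0 0.03; 0 0 0 0.008 0 0 0.03; 0 0 0 0.008 0 0 0.03'
python3 - <<'E'
from h import *
for _ in range(4):
  im=env.grab_frame("side");s=env.state();print(s["ee_pos"],s["force"],s["torque"])
E
```

```text
time_s: 8.93
ee_pos: [462.2, -278.0, 45.8]
ee_rot: [132.3, 90.0, 135.8]
force: [-0.6, -1.2, -3.9]
gripper_width: 40.2
time_s: 9.52
ee_pos: [462.3, -278.0, 37.9]
ee_rot: [111.7, 90.0, 115.2]
force: [0.4, 0.1, -3.7]
gripper_width: 39.6
[ 462.36361945 -278.07054108   37.93941334] [ 0.08246497  0.38807243 -3.4838388 ] [ 0.11143384 -0.05596264  0.01186135]
[ 462.3981675  -278.03818308   37.9826528 ] [-0.59030979  0.50982061 -4.97718488] [0.00939951 0.02524565 0.0158876 ]
[ 462.40160587 -278.06101993   37.9846635 ] [-0.32597396  0.49512308 -3.81648244] [0.0124847  0.03330577 0.01583256]
[ 462.41084909 -278.06418355   38.00209447] [-3.31250951e-03  8.58211916e-01 -4.95152692e+00] [ 0.03547483 -0.03552283  0.03592587]
```

```bash
python3 -m handwheel '0 0 0 0.0005 0 0 0.03; 0 0 0 0.001 0 0 0.03; 0 0 0 0.0015 0 0 0.03; 0 0 0 0.0015 0 0 0.03; 0 0 0 0.0015 0 0 0.03'
python3 -m handwheel '0 0 0 0.0005 0 0 0.03; 0 0 0 0.0008 0 0 0.03; 0 0 0 0.0008 0 0 0.03; 0 0 0 0.0008 0 0 0.03'
python3 - <<'E'
from h import *
for _ in range(3):
  im=env.grab_frame("side");s=env.state();print(s["ee_pos"],s["force"],s["torque"])
cv2.imwrite("pics/s3.png",cv2.resize(im[300:480,250:490,::-1],(800,600),interpolation=cv2.INTER_CUBIC))
E
```

```text
time_s: 10.13
ee_pos: [462.3, -278.0, 36.4]
ee_rot: [108.7, 90.0, 112.2]
force: [0.0, 0.1, -4.2]
gripper_width: 39.7
time_s: 10.47
ee_pos: [462.4, -278.1, 36.0]
ee_rot: [-22.4, 90.0, -18.9]
force: [-0.2, 1.1, 1.3]
gripper_width: 40.0
[ 462.42844219 -278.07497888   36.00852795] [-0.63482923  0.52680008  1.65717924] [ 0.09854942  0.22436712 -0.05459675]
[ 462.42672651 -278.08532883   36.02688037] [0.12233302 1.67421649 2.66004595] [0.22517115 0.31706718 0.00512368]
[ 462.40592459 -278.04873785   35.99310987] [-0.11441422  1.33300343  2.21586602] [ 0.16028899  0.32965253 -0.03396982]
```

View pics/s3.png

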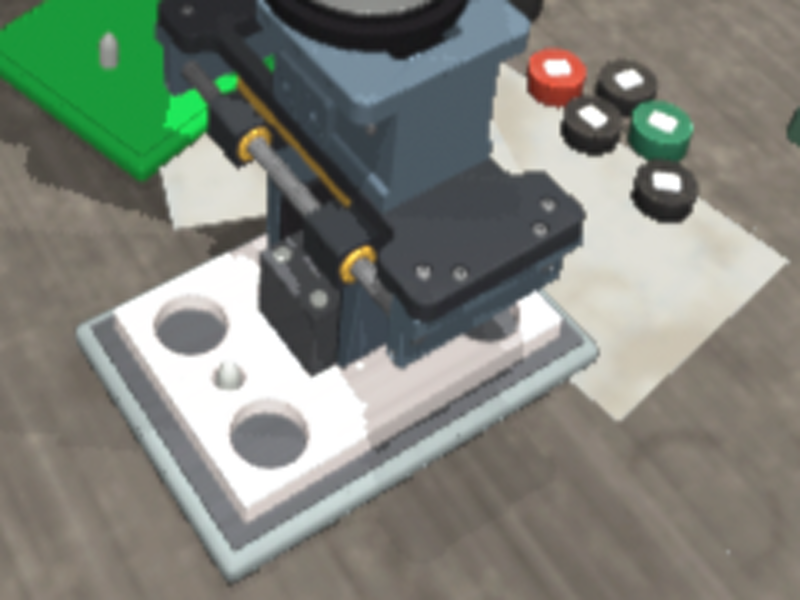

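The plate lies on the seat, with the pin standing through its hole at (229,375). The stand now takes the weight: the force reading went from −4 N to +2 N. Releasing, then rising.

```bash
python3 -m handwheel '0 0 0 0 0 0 0.045; 0 0 0 0 0 0 0.055; 0 0 0 0 0 0 0.07; 0 0 0 0 0 0 0.09; 0 0 0 0 0 0 0.09; 0 0 0 0 0 0 0.09; 0 0 0 0 0 0 0.09; 0 0 0 0 0 0 0.09; 0 0 0 0 0 0 0.09'
python3 -m handwheel '0 0 0 -0.005 0 0 0.09; 0 0 0 -0.015 0 0 0.09; 0 0 0 -0.03 0 0 0.09; 0 0 0 -0.05 0 0 0.09; 0 0 0 -0.075 0 0 0.09; 0 0 0 -0.1 0 0 0.09; 0 0 0 -0.125 0 0 0.09; 0 0 0 -0.15 0 0 0.09; 0 0 0 -0.165 0 0 0.09; 0 0 0 -0.17 0 0 0.09; 0 0 0 -0.17 0 0 0.09'
python3 -m handwheel '0 0 0 0 0.01 0 0.09; 0 0 0 0 0.03 0 0.09; 0 0 0 0 0.06 0 0.09; 0 0 0 0 0.09 0 0.09; 0 0 0 0 0.12 0 0.09; 0 0 0 0 0.15 0 0.09; 0 0 0 0 0.18 0 0.09; 0 0 0 0 0.20 0 0.09; 0 0 0 0 0.22 0 0.09; 0 0 0 0 0.225 0 0.09; 0 0 0 0 0.225 0 0.09; 0 0 0 0 0.225 0 0.09'
python3 - <<'E'
from h import *
a=[env.grab_frame("top"),env.grab_frame("side")]
s=env.state();print(s["time_s"],s["ee_pos"],s["force"])
def crop(n,x,y,w,h):return cv2.resize(a[n][y:y+h,x:x+w,::-1],(400,400),interpolation=cv2.INTER_CUBIC)
cv2.imwrite("pics/c4.png",np.hstack([crop(0,408,210,140,140),crop(1,260,320,160,160)]))
t=a[0];m=np.zeros(t.shape[:2],np.uint8);m[225:345,435:520]=(t.min(2)[225:345,435:520]>165)*255
cs,hi=cv2.findContours(m,cv2.RETR_CCOMP,cv2.CHAIN_APPROX_NONE)
for c,h in zip(cs,hi[0]):
    if cv2.contourArea(c)>20: e=cv2.fitEllipse(c);print(h[3]>=0,cv2.contourArea(c),np.round(e[0],1),onz("top",e[0],30).round(1))
E
```

```text
time_s: 11.37
ee_pos: [462.3, -278.0, 35.6]
ee_rot: [59.1, 90.0, 62.6]
force: [0.2, 0.3, -0.5]
gripper_width: 89.6
time_s: 12.28
ee_pos: [462.9, -278.4, 207.7]
ee_rot: [-34.7, 89.8, -31.2]
force: [-0.2, -0.2, -0.9]
gripper_width: 90.0
time_s: 13.28
ee_pos: [448.1, -53.5, 204.9]
ee_rot: [-175.0, 89.9, -171.5]
force: [0.3, 0.0, -0.3]
gripper_width: 90.0
13.3833 [448.46955973 -54.18070036 205.19272419] [ 0.39989787 -0.06659981 -0.30234315]
False 512.0 [467.6 303. ] [ 424.1 -260.    30. ]
False 1179.5 [444.6 288.3] [ 450.9 -219.2   30. ]
False 4115.0 [477.7 276.6] [ 471.8 -280.2   30. ]
True 108.5 [496.9 327.2] [ 380.3 -311.2   30. ]
True 221.5 [496.4 310.7] [ 410.  -311.7   30. ]
True 341.0 [487.4 280.9] [ 463.8 -297.6   30. ]
True 213.0 [490.1 250.5] [ 519.4 -304.8   30. ]
```

View pics/c4.png

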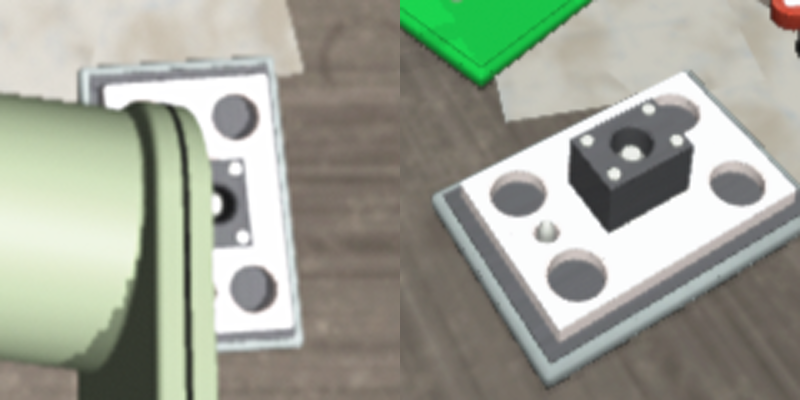

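The side view shows the carrier flat, with the shaft visible in the bore at (631,152) and the pin in its hole at (546,230). I'll do one numeric check of the hub top, then hand in.

Run:
```python
from h import *
q=np.mean([(587,141),(649,109),(677,140),(614,174)],0);p=(260+(q[0]-400)*.4,320+q[1]*.4)
print("hub centre at z=68 (side):",onz("side",p,68),"shaft side was 463.1 -277.2")
print(env.job_done())
```

```text
hub centre at z=68 (side): [ 462.53383682 -278.62811053   68.        ] shaft side was 463.1 -277.2
the job is handed in; nothing more can be done
None
```

I lifted the carrier by its hub, carried it over to the grey stand and lowered it over the shaft and pin. I let it go once it was on the seat, moved the gripper clear and handed the job in at about 13.4 s of the 48 s allowed.

- **Fit:** shaft and pin entered with no noticeable side force. The tool stopped 18 mm above its height when I gripped the carrier on the desk, which matches the seat height. The vertical force went from −4 N to +2 N there, so the stand was taking the weight.
- **Final picture:** the side view shows the plate flat on the seat, with the shaft in the bore and the pin in its hole.
- **Position:** from the side view the hub centre is about 1.5 mm from the shaft axis, close to the 2 mm calibration error and inside the 4 mm limit.
- **Less certain:** in the last top view the arm hid part of the hub and the pin hole, so the final position rests on the side view alone. I did not measure the bystanders again, but the arm never went near them.

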